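# Let the bench hoist down to level on its ratchet

### The arm

A 6-joint arm with a two-finger parallel gripper is mounted at the origin on the work surface. World frame = base frame: x ahead of the robot, y to its left, z up, the work surface at z = 0. Lengths are in m, angles in rad, forces in N, time in s.
With the tool pointing down it reaches from about 0.375 to 0.75 m from the base axis. Payload 9 kg.
Tool frame: the origin (TCP) lies at the very end of the fingers, on their centre line; the grasp point (between the pads) lies 19 mm behind it; z points along the fingers, y is the direction in which the jaws open and shut (so a half turn about z gives the same grasp; the last joint's range is limited). The gripper opens to 85 mm and grips with 20 to 120 N. Pads are 22 mm wide; open, the fingers measure 114 mm over their backs; the gripper's body (76 mm by 85 mm) begins 54 mm behind the grasp point. The pads swing forward as they close: fully open they stand 13 mm farther back than shut.
Start: joints at [1.118, 0.104, 0.097, 1.564, 0, 1.353], TCP at [0.14, 0.584, 0.231] pointing down, gripper open.
Joint ranges: [-2.99, 2.99], [-0.84, 1.86], [-1.1, 1.16], [-1.84, 2.11], [-1.51, 1.56], [-3.14, 3.14]. Speed limits (rad/s): [2.22, 2.22, 2.57, 3.14, 3.14, 3.14].

### API

Orientations are given as [roll, pitch, yaw] about the fixed x, y, z axes, in that order (R = Rz(yaw) Ry(pitch) Rx(roll)).
In Python, from plant import manip gives the robot as it stands. The module is installed in compiled form; this text tells all that it offers. Calls block until the motion is done:
- manip.goto(position, orientation): joint-space move of the TCP to a pose.
- manip.movel(position, rotation=None, max_speed=0.15, force_limit=None): straight line of the TCP; rotation=None keeps the orientation; max_speed is the mean speed in m/s. With force_limit (N) it stops when the force on the tool has changed by that much, and returns True; else False.
- manip.move_joints(angles): joint-space move.
- manip.release() and manip.close(grasp_force=None): open the fingers fully, or close them until they stop; grasp_force is the grip in N (None keeps the last).
- manip.dwell(seconds).
- manip.ik(position, orientation): joint angles nearest the present ones, or None.
- manip.capture(name): name is "scene" or "top"; returns the picture (400x640x3 uint8, red, green, blue); there is no depth.
- manip.get_calibration(name): a dict with "vfov" (degrees; the focal length in pixels is half the picture's height over the tangent of half this angle, whatever the lens; pixels are square), "cx", "cy" (the principal point, pixels), "R" (3x3) and "t" (3): a world point X has camera coordinates R X + t. Camera axes: x right, y down, z forward; pixel columns grow to the right and rows downward; lengths in m; the calibration is good to about 2 mm. A picture is of the moment at which its call begins. get_calibration takes no time and is no camera call.
A pose or a line that the arm cannot do raises manip.Unreachable and nothing moves.
- manip.sign_off(): hands the job in, once; it reports no verdict.
Readings, each from a call of its own:
- manip.current_clock(): time.
- manip.current_joints(): joint angles.
- manip.current_qvel(): joint speeds.
- manip.current_joint_efforts(): joint torques, N m.
- manip.current_ee_pos(): TCP position.
- manip.current_tcp_rot(): TCP orientation.
- manip.current_ft_force(): force on the tool from outside, world axes, zero at the start.
- manip.current_ft_torque(): the same for the moment, N m.
- manip.current_finger_gap(): opening from 0.0 (shut) to 1.0 (fully open).
Only numpy, scipy, OpenCV 4.12 (cv2) and the standard library are available. Lean on these libraries where they do the work, as an engineer would, in place of code of your own. Each camera call takes 0.05 s, during which the arm holds its last target. There are 200 camera calls.

### The job

Let the loaded yellow arm of the bench hoist down until it is level with the red ball: press the orange pawl's thumb pad gently, just hard enough to lift the pawl out of the ratchet wheel, keep it clear while the load turns the drum back, and let go in time for the pawl to drop into the notch that holds the arm level. Do not strain the pawl against its stop, do not push the drum, arm or weight by hand, do not let the arm sink past level, and leave the other things on the desk alone.

Things in the scene. Friction and masses are not known exactly. Their poses are not given: they have to be found in the camera images.
- winch: bench hoist, bolted down: dark steel base plate 270 x 250 x 12 mm on levelling feet that hold it 2 to 14 mm off the table. Origin at the plate's underside below the drum's middle; x towards the load arm's free end and the thumb pad, y along the drum axis towards the ratchet wheel, z up. Drum axis at z = 115 mm. The load turns the drum back, damped to about 0.06-0.25 rad/s, fastest near level.
- level_mark (a point): centre of the red ball (18 mm) on a thin post beyond the load arm's end, at the drum axis' height, 165 mm from the axis: the arm points at it when level.
- drum (a joint): load arm's angle above level, rad: 0 = level (goal), positive = raised. 20 teeth: the pawl can hold it at 0, 0.314, 0.628, 0.942. Starts 2 or 3 notches up, after creeping down for up to 4 s until the pawl catches. A tooth passes the lifted pawl at each of these values: pawl let go between 0.314 and 0 catches at 0. Nothing but the pawl stops the arm at level; the load's mass is unknown.
- spool: all that turns with the drum, not to be touched: aluminium drum 64 mm across, steel ratchet wheel 88 mm across (y = 45 to 57 mm of the hoist's frame), yellow load arm 130 mm long (y = -95 mm), brass weight at its end 44 mm across, 30 mm long, 125 mm from the axis. Origin on the drum axis; x along the arm, y along the axis.
- pawl: orange sprung rocker pawl over the ratchet wheel; origin on its pivot (hoist frame x 50, y 51, z 160 mm). Tip 50 mm to -x, thumb pad at +x. Pressing the pad lifts the tip: 2 to 9 N at first, clear after about 5 mm at 9 to 13 N (more for a heavy load), hard stop only 0.5 mm lower, where the force shoots up; over 16 N damages it. Feel for it. Let go, it drops in by itself.
- pawl_pad (a point): middle of the upper face of the pawl's orange thumb pad (a round crossbar, 18 mm thick, 34 mm long along y), at z = 178 mm of the hoist's frame when the pawl is home, 45 mm to +x of the pivot. Free from above for closed fingers; the pivot and blue plate begin 30 mm away on its -x side.
- weight_big: bystander: brass slotted-style disc weight, 40 mm across, 16 mm high plus a 12 mm stem, standing on the hoist's base plate; origin under its centre
- weight_small: bystander: smaller brass disc weight, 30 mm across, 12 mm high plus a 12 mm stem, standing on the hoist's base plate; origin under its centre
- bottle: bystander: frosted grey drinking bottle with yellow collar and black cap, 86 mm across, 215 mm high; origin under its centre
- lab_book: bystander: thick dark-red lab book, 175 x 225 x 22 mm, lying flat; origin under its centre
- calculator: bystander: black pocket calculator, 150 x 75 x 14 mm, lying on the lab book; origin under its centre
- screwdriver: bystander: screwdriver lying on the table; origin near its middle, axis x along it
- goggles: bystander: clear safety goggles, about 120 x 150 x 50 mm; origin under the lens part
- mug: bystander: blue mug, 80 mm across, 92 mm high; origin under its centre

How it is judged:
On the way, in this order (a step that is already met when the one before it is completed fails the run):
1. the robot presses the pawl's pad so that the tip is clear of the wheel and the load turns the drum back (z of pawl_pad in the frame of winch below 0.1745 m and velocity of joint drum below -0.03 rad/s and contact force between any of the fingers, the arm and pawl above 1.5 N), for 0.2 s.
2. the pawl has dropped into the notch that holds the load arm level (value of joint drum between -0.06 and 0.06 rad and z of pawl_pad in the frame of winch above 0.1765 m and velocity of joint drum between -0.03 and 0.03 rad/s), for 0.3 s.
At the end, for the whole second after the job is handed in: The load arm rests within 0.06 rad of level, not turning (under 0.03 rad/s), held by the pawl, which is fully home in the wheel (its pad within 1.5 mm of its rest height) (all of step 2); the robot touches nothing.
It fails at once if the pawl is pressed with more than 16 N (contact force between any of the fingers, the arm and pawl above 16 N).
It fails at once if the robot pushes the drum, its wheel, arm or weight (more than 2 N) (contact force between any of the fingers, the arm and spool above 2 N).
It fails at once if the load arm sinks more than 0.1 rad past level (value of joint drum below -0.1 rad).
It fails at once if another thing on the desk is moved more than 20 mm (distance of any of weight_big, weight_small, bottle, lab_book, calculator, screwdriver, goggles, mug from where it was at the start of the episode above 0.02 m).
It also fails if it takes over 58 s, if anything falls off the work surface, if the arm or the gripper's body presses on something with over 40 N, if the wrist force passes 120 N, or if a joint passes its speed limit or range.

## Working session

There is one attempt and no reset: what is moved stays moved. The work goes in short steps, each a Python script; the robot and the scene stay as the last script left them, time stands still between calls to the robot, and variables do not carry over. Pictures are saved under pics/ and viewed, about 8 in all and at most 12, crops included, and the job is handed in when it is done.

```bash
mkdir -p pics; python3 - <<'E'
from plant import manip
import cv2
for n in("scene","top"):
    im=manip.capture(n); cv2.imwrite(f"pics/{n}0.png",im[...,::-1])
    c=manip.get_calibration(n); print(n,c)
print(manip.current_clock(),manip.current_tcp_rot())
E
```

```text
scene {'vfov': 53.3418619141675, 'cx': 323.2981463821954, 'cy': 194.36457328139977, 'R': array([[-0.10249197,  0.99472106,  0.00504013],
       [ 0.59989803,  0.06585116, -0.79736188],
       [-0.79348456, -0.07869963, -0.60348042]]), 't': array([ 0.06460854, -0.2389317 ,  1.60594889])}
top {'vfov': 49.072891152376926, 'cx': 322.8815699028959, 'cy': 190.19902278783758, 'R': array([[ 0.01794413, -0.99973719, -0.01426739],
       [-0.99003537, -0.01577299, -0.13993273],
       [ 0.13967092,  0.01663619, -0.99005822]]), 't': array([-0.00450025,  0.5890658 ,  1.43746876])}
0.1 [-3.14043809e+00 -2.38696220e-04  2.90677800e+00]
```

View pics/scene0.png

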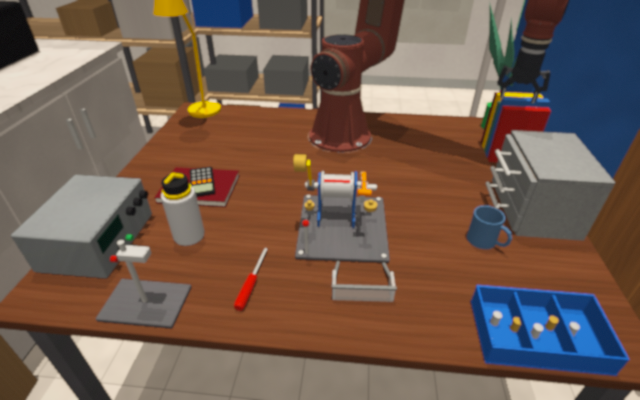

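View pics/top0.png

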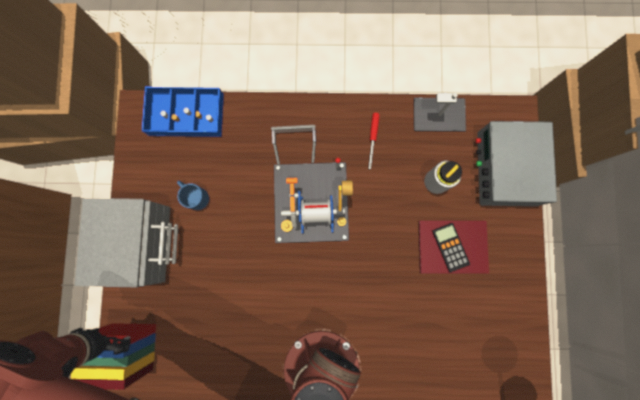

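The scene view shows the hoist at about (343,215), with the orange pawl at (367,185) and the red ball at (305,223). In the top view the hoist is at (312,200), the pad near (292,181) and the ball near (338,160). I'll enlarge both next.

```bash
python3 - <<'E'
import cv2,numpy as np
a=cv2.imread("pics/scene0.png")[140:270,280:410]; b=cv2.imread("pics/top0.png")[145:255,260:370]
r=lambda x:cv2.resize(x,(400,400),interpolation=cv2.INTER_CUBIC)
cv2.imwrite("pics/crop0.png",np.hstack([r(a),r(b)]))
for n in("scene","top"):
    im=cv2.imread(f"pics/{n}0.png"); h=cv2.cvtColor(im,cv2.COLOR_BGR2HSV)
    for nm,lo,hi in(("orange",(8,190,150),(17,255,255)),("red",(0,180,90),(4,255,255)),("blue",(100,120,60),(125,255,255)),("yellow",(20,120,100),(30,255,255))):
        m=cv2.inRange(h,lo,hi); k,l,s,c=cv2.connectedComponentsWithStats(m)
        for i in range(1,k):
            if s[i,4]>3 and 260<c[i,0]<410 and 140<c[i,1]<270: print(n,nm,s[i],c[i].round(1))
E
```

```text
scene orange [364 171   3  11  13] [365.5 175.3]
scene orange [365 183   1   4   4] [365.  184.5]
scene orange [358 189  15   7  44] [364.4 193.1]
scene red [303 220   5   6  24] [305.  222.7]
scene blue [355 173   2  16  23] [355.3 179.4]
scene blue [319 175   1   8   8] [319.  178.5]
scene blue [317 194   4  31  62] [319.  210.3]
scene blue [352 195   3  32  69] [353.1 212.6]
scene yellow [294 154  17  31 253] [302.4 163.9]
scene yellow [363 189   7   3  11] [365.6 189.9]
scene yellow [305 200   9   9  62] [309.  204.3]
scene yellow [364 200  13  11 110] [370.  204.8]
top orange [288 179   8   5  16] [291.8 181.2]
top red [335 158   6   4  20] [337.5 159.5]
top blue [298 191   2   4   6] [298.7 192.2]
top blue [298 196   4  15  35] [298.9 202.1]
top blue [331 196   2  13  17] [331.4 202.6]
top blue [299 215   2   7  13] [299.5 217.8]
top blue [332 214   2   7   9] [332.2 216.9]
top blue [331 222   2  10  14] [331.7 226.2]
top blue [301 226   3   7   9] [302.  228.6]
top yellow [338 184  14   7  65] [344.6 187.1]
top yellow [337 218   9   8  54] [341.4 221.6]
top yellow [281 220  11  12 107] [286.3 225.4]
```

View pics/crop0.png

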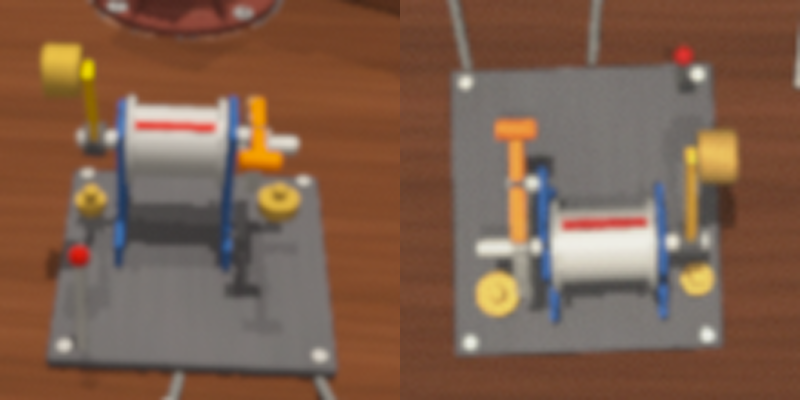

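The crops show the plate's four white screws, the red ball at (77,255) and (283,55), the orange crossbar at (261,159) and (116,128), and the raised weight at about (60,68). I'll triangulate these.

```bash
cat >h.py <<'E'
import cv2,numpy as np
from plant import manip
def KP(n):
    c=manip.get_calibration(n); f=200/np.tan(np.radians(c["vfov"])/2)
    K=np.array([[f,0,c["cx"]],[0,f,c["cy"]],[0,0,1]]); return K@np.c_[c["R"],c["t"]]
PS,PT=KP("scene"),KP("top")
def tri(s,t):
    X=cv2.triangulatePoints(PS,PT,np.array(s,float).reshape(2,1),np.array(t,float).reshape(2,1)); X=(X[:3]/X[3]).ravel()
    e=[np.linalg.norm((P@np.r_[X,1])[:2]/(P@np.r_[X,1])[2]-u) for P,u in((PS,s),(PT,t))]; return X,e
def proj(P,X): v=P@np.r_[X,1]; return v[:2]/v[2]
E
python3 - <<'E'
from h import *
S=lambda u,v:np.array([280+(u+.5)/400*130-.5,140+(v+.5)/400*130-.5]); T=lambda u,v:np.array([260+(u+.5)/400*110-.5,145+(v+.5)/400*110-.5])
for n,s,t in(("++",(320,354),(65,82)),("+-",(64,345),(297,74)),("--",(87,173),(307,334)),("-+",(303,181),(70,342)),("ball",(77,255),(283,55)),("pad",(261,159),(116,128)),("weight",(61,69),(318,156))):
    X,e=tri(S(*s),T(*t)); print(n,S(*s).round(1),T(*t).round(1),X.round(4),np.round(e,2))
E
```

```text
++ [383.7 254.7] [277.5 167.2] [0.6702 0.1642 0.0185] [0.04 0.02]
+- [300.5 251.8] [341.3 165. ] [ 0.6815 -0.0561  0.0169] [0.08 0.05]
-- [307.9 195.9] [344.1 236.5] [ 0.4357 -0.0687  0.0165] [0.05 0.04]
-+ [378.1 198.5] [278.9 238.7] [0.4245 0.1517 0.016 ] [0.08 0.06]
ball [304.7 222.5] [337.5 159.8] [ 0.6782 -0.0418  0.1184] [0.34 0.22]
pad [364.5 191.3] [291.5 179.8] [0.6016 0.1013 0.171 ] [0.26 0.18]
weight [299.5 162.1] [347.1 187.5] [ 0.5717 -0.0687  0.2285] [0.06 0.04]
```

The hoist is at about (0.509, 0.045) with yaw 0.05, and the pad and ball give consistent poses. The arm's angle at the start was about 1.0, creeping towards 0.942. I'll approach high, clear of the cabinet, and build the angle estimator.

```bash
cat >>h.py <<'E'
O=np.array([.509,.045,.005]); YAW=.051
R=np.array([[np.cos(YAW),-np.sin(YAW),0],[np.sin(YAW),np.cos(YAW),0],[0,0,1]])
TH=np.linspace(-.3,1.3,321)
VV=np.array([proj(PS,O+R@np.array([.125*np.cos(t),-.117,.115+.125*np.sin(t)]))[1] for t in TH])
def weight(im):
    m=cv2.inRange(cv2.cvtColor(im,cv2.COLOR_RGB2HSV),(18,110,80),(32,255,255)); m[:,304:]=0; m[:,:280]=0; m[:140]=0; m[240:]=0
    k,l,s,c=cv2.connectedComponentsWithStats(m)
    if k<2: return None
    i=1+np.argmax(s[1:,4]); return c[i],s[i,4]
def angle(im):
    (u,v),a=weight(im); return float(np.interp(-v,-VV,TH) if VV[0]<VV[-1] else np.interp(-v,-VV,TH))
PAD=O+R@np.array([.095,.051,.178]); ROT=[np.pi,0,np.pi+YAW]
E
python3 - <<'E'
from h import *
print(VV[[0,60,123,186,248,320]].round(1),PAD)
print([ (round(angle(manip.capture("scene")),3)) for _ in range(1)])
p=np.array(manip.current_ee_pos())
for y in(YAW,np.pi+YAW,YAW-np.pi):
    q=manip.ik([*PAD[:2],.25],[np.pi,0,y]); print(y,q)
manip.movel([*p[:2],.36],max_speed=.3)
manip.close()
from math import pi
best=None
for y in(YAW,YAW-pi):
    q=manip.ik([*PAD[:2],.30],[pi,0,y])
    if q is not None and (best is None or abs(q[5]-manip.current_joints()[5])<best[0]): best=(abs(q[5]-manip.current_joints()[5]),y)
print(best)
manip.goto([*PAD[:2],.30],[pi,0,best[1]])
manip.movel([*PAD[:2],.215],max_speed=.1)
print(manip.current_ee_pos(),manip.current_tcp_rot(),manip.current_ft_force(),manip.current_clock())
for n in("scene","top"): 
    im=manip.capture(n); cv2.imwrite(f"pics/{n}1.png",im[...,::-1])
    if n=="scene": print(weight(im),angle(im)); a=im[140:270,280:410]
    else: b=im[145:255,260:370]
r=lambda x:cv2.resize(x[...,::-1],(400,400),interpolation=cv2.INTER_CUBIC)
cv2.imwrite("pics/crop1.png",np.hstack([r(a),r(b)]))
f=[]
for _ in range(10): manip.dwell(.02); f.append(manip.current_ft_force())
print(np.mean(f,0),np.std(f,0))
E
```

```text
[221.1 211.7 198.4 183.2 168.2 153.3] [0.60127661 0.10077659 0.183     ]
[1.081]
0.051 [-0.04814988  0.13935523  0.16912902  1.60057011  0.          3.04244278]
3.1925926535897933 [-0.04814988  0.13935523  0.16912902  1.60057011  0.         -0.09914988]
-3.090592653589793 [-0.04814988  0.13935523  0.16912902  1.60057011  0.         -0.09914988]
(np.float64(1.4522757588881163), -3.090592653589793)
[0.60163837 0.10079502 0.21586139] [-3.14146766e+00  1.18923694e-03 -3.09050202e+00] [0.59325793 0.33267185 1.08356179] 4.875
(array([298.15591398, 168.55376344]), np.int32(186)) 0.9318357478367537
[-0.20256875 -0.01741973  0.08226386] [0.81535912 0.3175694  0.39926698]
```

View pics/crop1.png

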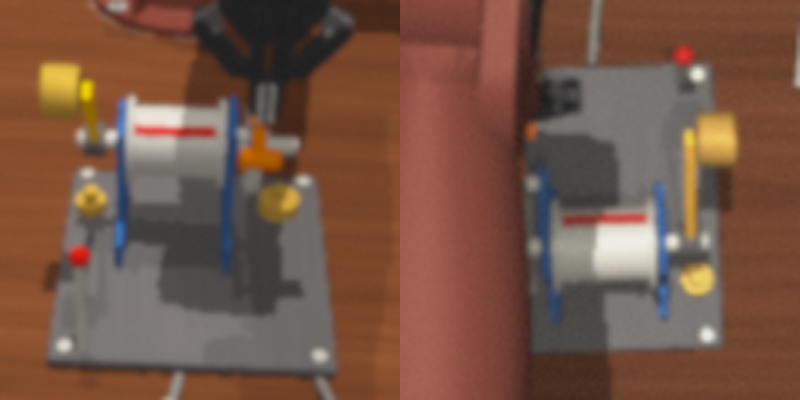

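The weight has settled and the estimator reads 0.932 against the 0.942 notch. The fingertips at (266,115) stand above the orange pad at (262,158). Next I'll feel for the contact.

```bash
cat >>h.py <<'E'
def fz(n=6):
    f=[]
    for _ in range(n): manip.dwell(.015); f.append(manip.current_ft_force()[2])
    return float(np.mean(f))
E
python3 - <<'E'
from h import *
f0=fz(15)
hit=manip.movel([*PAD[:2],.170],max_speed=.012,force_limit=2.5)
print(hit,manip.current_ee_pos(),f0,fz(),manip.current_clock())
z=manip.current_ee_pos()[2]
for i in range(4):
    z-=.0003; manip.movel([*PAD[:2],z],max_speed=.01); print(round(z,4),manip.current_ee_pos()[2],fz()-f0,angle(manip.capture("scene")))
print(manip.current_clock())
E
```

```text
True [0.60139255 0.1007778  0.18065866] 0.09792656222405512 4.918530502536176 8.0167
0.1803 0.1805739867681922 5.102011721106904 0.932307357347651
0.18 0.1803619927643918 5.690505587424531 0.9332848277083392
0.1797 0.18009416543233292 6.342527045206607 0.9322999498684225
0.1794 0.1799308315578242 6.566405507412957 0.933799964412245
9.6167
```

```bash
python3 - <<'E'
from h import *
f0=.1; z=.1794; a0=.933; last=a0; log=[]; fail=False
def up(d=.03): manip.movel([*PAD[:2],z+d],max_speed=.2)
stall=0; moved=False; n=0
while n<150 and manip.current_clock()<45:
    im=manip.capture("scene"); n+=1; a=angle(im); t=manip.current_clock(); f=fz(3)-f0
    log.append((t,z,manip.current_ee_pos()[2],f,a))
    if a<.2: up(); print("released",a); break
    if f>14.8: z+=.0003; manip.movel([*PAD[:2],z],max_speed=.02); print("backoff"); 
    if a<a0-.02: moved=True
    if not moved or (a>.25 and len(log)>8 and log[-8][4]-a<.008 and f<14):
        if f<14: z-=.0002; manip.movel([*PAD[:2],z],max_speed=.01)
    elif a>.4: manip.dwell(.05)
else: up(); print("timeout")
for r in log[::1]: print(*np.round(r,4))
manip.dwell(.5); print("end",angle(manip.capture("scene")),manip.current_clock())
E
```

```text
released 0.19358026384381788
9.6667 0.1794 0.18 6.3033 0.9343
10.0167 0.1792 0.1798 6.5784 0.9333
10.3667 0.179 0.1797 7.2677 0.9343
10.7167 0.1788 0.1795 6.5713 0.9343
11.0667 0.1786 0.1794 7.1256 0.9358
11.4167 0.1784 0.1793 7.7233 0.9352
11.7667 0.1782 0.1791 7.8556 0.9354
12.1167 0.178 0.179 7.8851 0.9349
12.4667 0.1778 0.1788 7.6899 0.9343
12.8167 0.1776 0.1787 8.4185 0.9343
13.1667 0.1774 0.1785 8.7954 0.9364
13.5167 0.1772 0.1784 9.1992 0.9383
13.8667 0.177 0.1782 9.0306 0.9363
14.2167 0.1768 0.1781 9.5166 0.9397
14.5667 0.1766 0.1779 9.0871 0.9371
14.9167 0.1764 0.1778 9.7926 0.9382
15.2667 0.1762 0.1776 9.4857 0.9361
15.6167 0.176 0.1775 10.0488 0.9362
15.9667 0.1758 0.1774 10.0692 0.9364
16.3167 0.1756 0.1772 10.523 0.9359
16.6667 0.1754 0.177 10.339 0.9343
17.0167 0.1752 0.1768 10.0834 0.9323
17.3667 0.175 0.1767 10.4555 0.9328
17.7167 0.1748 0.1765 9.9963 0.9318
18.0667 0.1746 0.1762 9.6044 0.906
18.2167 0.1746 0.1761 9.1731 0.9013
18.3667 0.1746 0.1761 9.1155 0.8811
18.5167 0.1746 0.1761 9.3542 0.8677
18.6667 0.1746 0.1761 9.2431 0.8597
18.8167 0.1746 0.1761 8.7648 0.839
[... 766 characters left out ...]
6 0.1761 8.8348 0.4721
22.2667 0.1746 0.1761 8.989 0.4516
22.4167 0.1746 0.1761 9.2852 0.4317
22.5667 0.1746 0.1761 9.5069 0.4101
22.7167 0.1746 0.1761 9.2915 0.3905
22.8167 0.1746 0.1762 8.7817 0.374
22.9167 0.1746 0.1761 8.6828 0.3671
23.0167 0.1746 0.1761 9.3945 0.3482
23.1167 0.1746 0.1761 9.6543 0.3333
23.2167 0.1746 0.1761 8.7757 0.3253
23.3167 0.1746 0.1761 9.1375 0.3052
23.4167 0.1746 0.1761 8.4612 0.2937
23.5167 0.1746 0.1761 9.1895 0.2834
23.6167 0.1746 0.1761 9.2056 0.2623
23.7167 0.1746 0.1762 9.2137 0.2553
23.8167 0.1746 0.1761 9.2426 0.2385
23.9167 0.1746 0.1761 9.4402 0.2204
24.0167 0.1746 0.1761 8.9994 0.2112
24.1167 0.1746 0.1761 9.4298 0.1936
end 0.07059016874630707 25.0167
```

The arm was released at 0.19 and is still sinking onto the last tooth. I'll wait, then check that it stays at rest.

```bash
python3 - <<'E'
from h import *
p=manip.current_ee_pos(); manip.movel([p[0],p[1],.27],max_speed=.1)
for _ in range(4):
    im=manip.capture("scene"); print(round(manip.current_clock(),2),angle(im),weight(im)); manip.dwell(.4)
print(fz(10),manip.current_ee_pos())
r=cv2.resize(im[140:270,280:410,::-1],(560,560),interpolation=cv2.INTER_CUBIC); cv2.imwrite("pics/crop2.png",r)
E
```

```text
25.87 -0.0027496625912715594 (array([297.66666667, 211.80208333]), np.int32(192))
26.32 -0.0022987559145449706 (array([297.69633508, 211.78534031]), np.int32(191))
26.77 -0.0027496625912715594 (array([297.66666667, 211.80208333]), np.int32(192))
27.22 -0.0035677571154949846 (array([297.69633508, 211.83246073]), np.int32(191))
0.05894898430420174 [0.6011935  0.10076577 0.26996563]
```

View pics/crop2.png

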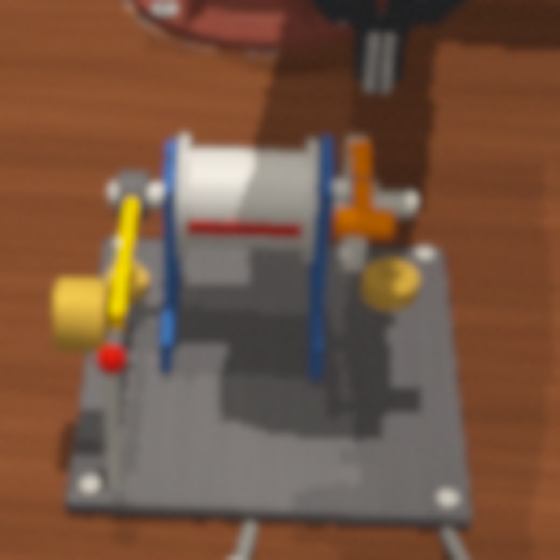

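The yellow arm, from (130,190) to (117,320), points straight at the red ball at (112,357). The pawl at (363,222) is free and the fingers at (378,90) are well clear. The reading stays at -0.003 rad, so I'm handing in.

```bash
python3 -c "
from plant import manip
manip.sign_off()"
```

```text
the job is handed in; nothing more can be done
```

The load arm is level with the red ball and held there by the pawl. I handed the job in at about 27 s; the hand-in gave no verdict.

- **Press:** I triangulated the hoist from the two cameras, felt for the pad, and pressed in 0.2 mm steps until the drum began to turn. The highest force I read was about 10.5 N (limit 16 N).
- **Lowering:** I held about 9 N while the camera followed the arm down from 0.94 rad. I let go at 0.19 rad, between the last two notches.
- **Last checks:** The arm stayed at about -0.003 rad over four pictures in 1.35 s. The force on the tool was about 0 N and the fingers were about 9 cm above the pad. In the last picture the arm points at the ball.
- **Not measured:** I did not measure the pawl's rest height; I take it to be home because the arm stopped at the level notch. I also did not measure whether the other things on the desk moved. The robot's only contact was the intended one on the pad, as far as I could tell.

No check failed. The camera angle read 0.01 rad low at the starting notch, well inside the 0.06 rad tolerance.

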